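Load line spools into the shop's roll-down dispenser

ROBOT

A 6-joint arm with a two-finger parallel gripper is mounted at the origin on the work surface. World frame = base frame: x ahead of the robot, y to its left, z up, the work surface at z = 0. Lengths are in m, angles in rad, forces in N, time in s.
With the tool pointing down it reaches from about 0.325 to 0.9 m from the base axis. Payload 6.1 kg.
Tool frame: the origin (TCP) lies midway between the tips of the shut fingers; the grasp point (between the pads) lies 19 mm behind it; z points along the fingers, y is the line along which they close (so a half turn about z gives the same grasp; the last joint's range is limited). The gripper opens to 85 mm and grips with 20 to 120 N. Pads are 22 mm wide; open, the fingers measure 114 mm over their backs; the gripper's body (76 mm by 85 mm) begins 54 mm behind the grasp point. The pads swing forward as they close: fully open they stand 13 mm farther back than shut.
Start: joints at [-1.289, 0.22, 1.526, -0, 1.395, -0.126], TCP at [0.248, -0.574, 0.231] pointing down, gripper open.
Joint ranges: [-2.98, 2.98], [-0.91, 2.08], [0.09, 2.57], [-1.24, 4.39], [0.2, 2.65], [-2.68, 2.68]. Speed limits (rad/s): [2.57, 2.57, 3.01, 3.14, 3.14, 3.14].

INTERFACE

Orientations are given as [roll, pitch, yaw] about the fixed x, y, z axes, in that order (R = Rz(yaw) Ry(pitch) Rx(roll)).
In Python, from plant import movep, move_l, set_joints, gripper_to, hold, inverse_kinematics, observe, get_image, get_calibration, Unreachable, job_done gives the robot as it stands. Calls block until the motion is done:
- movep(position, orientation): joint-space move of the TCP to a pose.
- move_l(position, feed=0.15, rotation=None, max_force=None): straight line of the TCP; rotation=None keeps the orientation; feed is the mean speed in m/s. With max_force (N) it stops when the force on the tool has changed by that much, and returns True; else False.
- set_joints(angles): joint-space move.
- gripper_to(opening, f_grip=None): finger opening in m; f_grip is the grip in N (None keeps the last); returns when the fingers have stopped.
- hold(seconds).
- inverse_kinematics(position, orientation): joint angles nearest the present ones, or None.
- observe(): the state.
- get_image(name): name is "scene" or "top" or "wrist"; returns (picture, depth): 420x560x3 uint8, red, green, blue; 420x560 float32, m along the optical axis (not along the pixel's ray), 0 where there is no reading.
- get_calibration(name): a dict with "intrinsics" (3x3 intrinsics, pixels), "world_from_camera" (4x4, takes a point from camera to world coordinates). Camera axes: x right, y down, z forward; pixel columns grow to the right and rows downward; lengths in m; the calibration is good to about 2 mm. A picture is of the moment at which its call begins: read the wrist's pose just before it. get_calibration takes no time and is no camera call; for the wrist camera it gives the pose at the moment of the call.
A pose or a line that the arm cannot do raises Unreachable and nothing moves.
- job_done(): hands the job in; it is judged then, once.
The state is a dict: "time_s": time; "q": joint angles; "joint_velocities": joint speeds; "joint_torque": joint torques, N m; "eef_pos": TCP position; "tcp_rot": TCP orientation; "ft_force": force on the tool from outside, world axes, zero at the start; "torque": the same for the moment, N m; "opening": finger opening in m; "grasp_force": force on a finger pad.
Only numpy, scipy, OpenCV 4.12 (cv2) and the standard library are available. Lean on these libraries where they do the work, as an engineer would, in place of code of your own. Each camera call takes 0.05 s, during which the arm holds its last target. There are 200 camera calls.

TASK

Slide the red gate at the low end of the spool dispenser fully across to shut it. Then load the spool of orange line at the open high end so that it rolls down to the gate, and after it the spool of green line so that it rolls down behind the orange one, both with their white flange facing the yellow customer side of the chute. Leave the blue spool, the carton and the jar where they are.

Things in the scene. Friction and masses are not known exactly. Their poses are not given: they have to be found in the camera images.
- chute: Fixed spool dispenser: channel sloping down 10 deg along its own +y, y -125 (high end) to +125 mm (gate end). Origin on the counter under its middle, z up, x to the customer side, whose low wall is yellow. Floor 70 mm above the counter at y=0, 35 mm between walls 14 mm high. A wire roof on thin posts, 59 mm wide, 72 to 76 mm above the floor, covers y -10 to +117 mm, so spools go in only at the open y -124 to -10.
- mouth (a point): Point on the channel floor in the middle of the open loading part, 75 mm from the chute's middle towards its high end; axes as the chute's. A spool standing here has its centre 32 mm above. A 20 mm high stop closes the high end. Set down and let go here, a spool rolls down by itself; with the gate open it rolls out and falls.
- front_place (a point): Where the centre of the first spool comes to rest, against the shut gate; axes as those of the chute.
- second_place (a point): Where the centre of the second spool comes to rest, touching the first; axes as those of the chute.
- gate (a joint): Sliding red gate plate across the low end, in m: 0 = fully open (pulled out towards the robot's side, chute -x), 0.055 = fully shut against its stop (moved along chute +x). Starts open by 40 mm or more. Moves with about 1.5 N of friction and stays where it is left.
- gate_knob (a point): Grip point of the gate's black upright knob: 18 mm diameter, 34 mm tall, this point 18 mm above its foot and 16 mm below its top; 32 mm beyond the gate plate along chute +y, free on all sides; axes as the chute's. It moves with the gate.
- orange_center (a point): Centre of the loose spool of orange line (to be loaded first): 60 to 130 g, flanges 64 mm diameter and 4 mm thick, 30 mm wide over both, winding 54 mm diameter. It stands on edge in a black rest. Its x axis is the axle, level, pointing out of the WHITE flange (with a round orange sticker); the other flange is black. Easily pinched from above across the flanges.
- orange_label (a point): Centre of the outer face of the white flange of the orange spool, 15 mm from the spool's centre along the axle.
- green_center (a point): Centre of the loose spool of green line (to be loaded second): 60 to 130 g, flanges 64 mm diameter and 4 mm thick, 30 mm wide over both, winding 54 mm diameter. It stands on edge in a black rest. Its x axis is the axle, level, pointing out of the WHITE flange (with a round green sticker); the other flange is black. Easily pinched from above across the flanges.
- green_label (a point): Centre of the outer face of the white flange of the green spool, 15 mm from the spool's centre along the axle.
- blue_center (a point): Centre of the loose spool of blue line (bystander, stays in its rest): 60 to 130 g, flanges 64 mm diameter and 4 mm thick, 30 mm wide over both, winding 54 mm diameter. It stands on edge in a black rest. Its x axis is the axle, level, pointing out of the WHITE flange (with a round blue sticker); the other flange is black. Easily pinched from above across the flanges.
- blue_label (a point): Centre of the outer face of the white flange of the blue spool, 15 mm from the spool's centre along the axle.
- orange_rest: Fixed black rest in which the orange spool stands at the start; origin at the centre of its underside on the counter. Base 40 (x) x 90 (y) x 6 mm; two chocks, 22 mm wide in x, rise 12 mm above it in front of and behind the spool (y) and keep it from rolling. The outer faces of the flanges stay free.
- green_rest: Fixed black rest in which the green spool stands at the start; origin at the centre of its underside on the counter. Base 40 (x) x 90 (y) x 6 mm; two chocks, 22 mm wide in x, rise 12 mm above it in front of and behind the spool (y) and keep it from rolling. The outer faces of the flanges stay free.
- blue_rest: Fixed black rest in which the blue spool stands at the start; origin at the centre of its underside on the counter. Base 40 (x) x 90 (y) x 6 mm; two chocks, 22 mm wide in x, rise 12 mm above it in front of and behind the spool (y) and keep it from rolling. The outer faces of the flanges stay free.
- carton_center (a point): Centre of a closed black and red reel carton, loose bystander, 70 x 100 x 75 mm.
- jar_center (a point): Centre of a jar with a green cap, loose bystander, 60 mm diameter, 80 mm tall.
- orange_spool: The orange spool as a body (its origin lies on its rim, 32 mm from the centre; use orange_center).
- green_spool: The green spool as a body (its origin lies on its rim, 32 mm from the centre; use green_center).
Not all that is in view belongs to the job. Of the things that look like the green_spool, the middle-sized one is meant.

How it is judged:
By the outcome, as a careful person would: the job done as asked, in the order asked, and still so for the second after the job is handed in, with the robot touching nothing.
It also fails if it takes over 69 s, if anything falls off the work surface, if the arm or the gripper's body presses on something with over 40 N, if the wrist force passes 120 N, or if a joint passes its speed limit or range.

## Working session

There is one attempt and no reset: what is moved stays moved. The work goes in short steps, each a Python script; the robot and the scene stay as the last script left them, time stands still between calls to the robot, and variables do not carry over. Pictures are saved under pics/ and viewed, at most 10 in all, crops included, and the job is handed in when it is done.

```bash
mkdir -p pics; cat > h.py <<'E'
import numpy as np, cv2
from plant import *
def snap(n,f):
    c=get_calibration(n); im,d=get_image(n)
    np.savez('%s.npz'%f,im=im,d=d,K=c['intrinsics'],T=c['world_from_camera'])
    cv2.imwrite('pics/%s.png'%f,im[:,:,::-1]); return im,d,np.array(c['intrinsics']),np.array(c['world_from_camera'])
def cloud(f):
    z=np.load('%s.npz'%f); d=z['d'];K=z['K'];T=z['T']
    v,u=np.mgrid[:d.shape[0],:d.shape[1]]
    P=np.stack([(u-K[0,2])/K[0,0]*d,(v-K[1,2])/K[1,1]*d,d],-1)@T[:3,:3].T+T[:3,3]
    P[d==0]=np.nan
    return z['im'],P
E
python3 - <<'E'
from h import *
a=snap('scene','s0')[0]; b=snap('top','t0')[0]
print(get_calibration('top')); print(get_calibration('scene')); print(observe()['time_s'])
E
```

```text
{'intrinsics': array([[525.30940188,   0.        , 272.97835617],
       [  0.        , 525.30940188, 204.00234629],
       [  0.        ,   0.        ,   1.        ]]), 'world_from_camera': array([[ 0.01411164, -0.98746447,  0.15720935,  0.36276186],
       [-0.99988992, -0.01321523,  0.00674589,  0.01195426],
       [-0.00458377, -0.15728724, -0.98754226,  1.45289193],
       [ 0.        ,  0.        ,  0.        ,  1.        ]])}
{'intrinsics': array([[545.37053584,   0.        , 275.63391755],
       [  0.        , 545.37053584, 214.16581839],
       [  0.        ,   0.        ,   1.        ]]), 'world_from_camera': array([[-0.88480609,  0.40595628, -0.2287306 ,  0.86817519],
       [ 0.46577826,  0.75688006, -0.4584574 ,  0.60323787],
       [-0.01299203, -0.51218363, -0.8587777 ,  1.21255146],
       [ 0.        ,  0.        ,  0.        ,  1.        ]])}
0.1
```

View pics/s0.png

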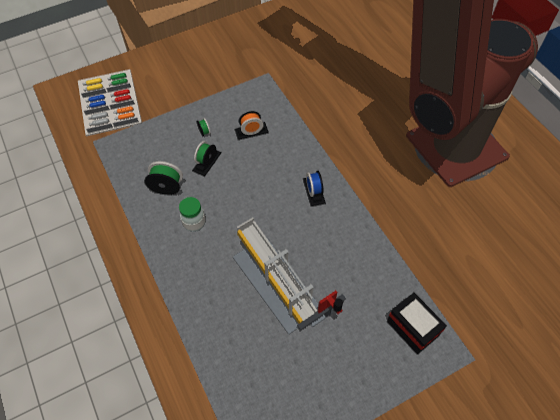

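View pics/t0.png

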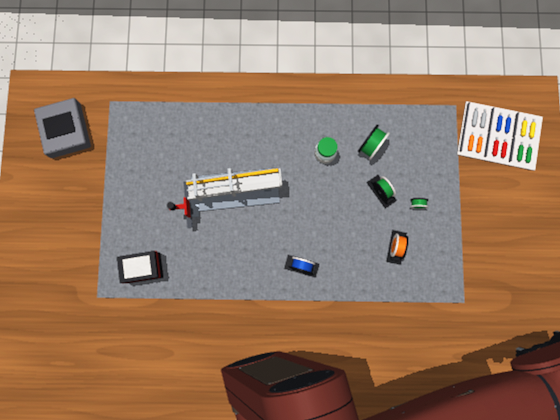

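Candidates for the green spool, in the top picture: the big spool at (375,142), the middle one in a black rest at (383,190), and the small one at (419,202). The jar's green cap is at (327,147). I choose (383,190). Orange is at (399,246), blue at (303,265), the gate knob at (172,207), and the chute runs from the high end at (283,185) to the gate at (188,195).

```bash
python3 - <<'E'
from h import *
im,P=cloud('t0')
hsv=cv2.cvtColor(im,cv2.COLOR_RGB2HSV)
def blob(name,u0,u1,v0,v1,zmin,hl=None,hh=None,smin=100,vmax=None):
    s=np.zeros(im.shape[:2],bool); s[v0:v1,u0:u1]=1
    s&=P[...,2]>zmin
    if hl is not None: s&=(hsv[...,0]>=hl)&(hsv[...,0]<=hh)&(hsv[...,1]>smin)
    if vmax: s&=hsv[...,2]<vmax
    q=P[s]; 
    r=cv2.minAreaRect((q[:,:2]*1000).astype(np.float32))
    print(name,len(q),q.mean(0).round(4),'zmax',np.nanmax(q[:,2]).round(4),'rect',r)
blob('orange',380,420,225,270,.03); blob('orangecol',380,420,225,270,.03,3,20)
blob('green',362,403,170,210,.03); blob('greencol',362,403,170,210,.03,40,85)
blob('small',405,435,190,215,.01);blob('big',355,395,120,162,.03)
blob('yellow',180,290,160,200,.03,20,35,130)
blob('red',170,205,185,230,.01,0,5,150); blob('knob',160,182,198,216,.02)
a=cv2.resize(im[120:280,150:290],None,fx=3.4,fy=3.4,interpolation=2)
b=cv2.resize(im[120:280,345:440],None,fx=3.4,fy=3.4,interpolation=2)
cv2.imwrite('pics/c1.png',np.hstack([a,b])[...,::-1])
E
```

```text
orange 308 [ 0.4754 -0.3151  0.0576] zmax 0.0793 rect ((477.0451354980469, -316.9139404296875), (32.1080207824707, 62.946044921875), 78.66876983642578)
orangecol 208 [ 0.4753 -0.3168  0.0577] zmax 0.0724 rect ((477.6083679199219, -315.8695068359375), (29.538551330566406, 55.785640716552734), 79.85617065429688)
green 307 [ 0.6313 -0.2773  0.0574] zmax 0.0743 rect ((633.081298828125, -278.984130859375), (62.278404235839844, 32.04391860961914), 35.283287048339844)
greencol 150 [ 0.6337 -0.2807  0.0597] zmax 0.0743 rect ((633.4346313476562, -279.45074462890625), (53.63876724243164, 22.92642593383789), 34.66750717163086)
small 165 [ 0.5956 -0.3744  0.0375] zmax 0.0525 rect ((597.1055908203125, -376.9219055175781), (46.292972564697266, 24.027475357055664), 88.25669860839844)
big 481 [ 0.7545 -0.2459  0.0761] zmax 0.0954 rect ((760.9862060546875, -250.6683349609375), (43.44630432128906, 87.726806640625), 54.555503845214844)
yellow 251 [0.6535 0.1221 0.0885] zmax 0.1478 rect ((649.0977172851562, 134.017822265625), (15.928608894348145, 247.5134735107422), 7.5663323402404785)
red 126 [0.5689 0.2539 0.09  ] zmax 0.1346 rect ((572.2684326171875, 255.58914184570312), (37.31074523925781, 49.82441329956055), 67.75812530517578)
knob 93 [0.5646 0.2769 0.123 ] zmax 0.1442 rect ((564.365478515625, 276.7040710449219), (32.39354705810547, 16.92662811279297), 86.008056640625)
```

View pics/c1.png

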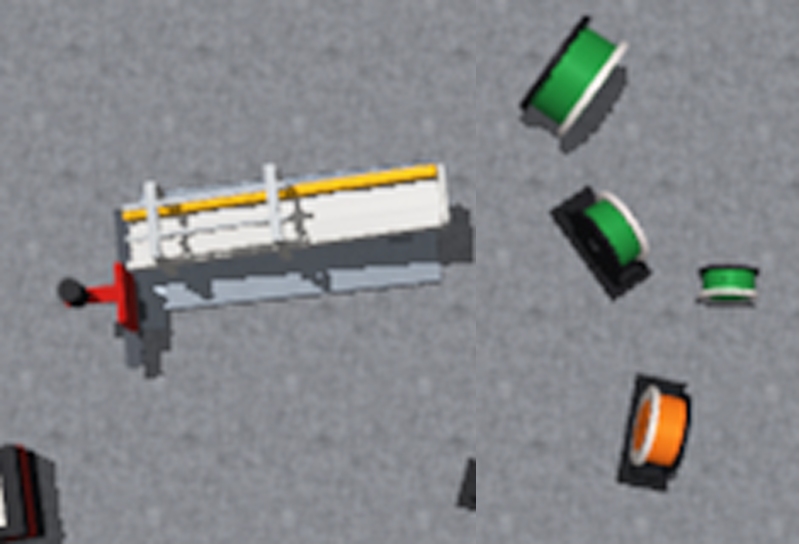

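The chosen green spool at (240+, right half) sits in its rest with the white flange to the upper right. Orange has its white flange to the left. The gate plate and knob stick out on the robot side. Next: IK checks, and a first wrist look on the way.

```bash
python3 - <<'E'
from h import *
pi=np.pi; D=pi/180
o=observe(); print(o['tcp_rot'],o['q'])
psi=7.6
def ch(x,y):
    c=np.array([.632+0,.1255]); # placeholder origin
    return c+np.array([np.cos(psi*D)*x-np.sin(psi*D)*y,np.sin(psi*D)*x+np.cos(psi*D)*y])
for n,p,yaws in [('or',(.476,-.317,.04),(168.7,-11.3)),('gr',(.632,-.279,.04),(35.3,-144.7)),('mouth',(*ch(0,-75e-3),.11),(97.6,-82.4)),('knob',(.565,.277,.11),(97.6,-82.4)),('view',(.55,-.30,.33),(0,-30,-60,-90))]:
    for y in yaws:
        q=inverse_kinematics(p,[pi,0,y*D]); print(n,y,None if q is None else np.round(q,2))
T=get_calibration('wrist')['world_from_camera']; print(np.round(T,3))
E
```

```text
[-3.13981024e+00 -1.80298616e-04  4.07744331e-01] [-1.28913588e+00  2.21186285e-01  1.52745971e+00 -4.59816725e-05
  1.39473759e+00 -1.26075948e-01]
or 168.7 [-0.73  0.31  1.81  0.    1.02 -2.1 ]
or -11.3 [-0.73  0.31  1.81 -0.    1.02  1.04]
gr 35.3 [-0.53  0.56  1.47 -0.    1.12  0.42]
gr -144.7 None
mouth 97.6 [-0.04  0.37  1.58  0.    1.19 -0.18]
mouth -82.4 None
knob 97.6 [ 0.33  0.34  1.62 -0.    1.18  0.2 ]
knob -82.4 None
view 0 [-0.63  0.18  1.39 -0.    1.57  0.95]
view -30 [-0.63  0.18  1.39 -0.    1.57  1.47]
view -60 [-0.63  0.18  1.39 -0.    1.57  1.99]
view -90 [-0.63  0.18  1.39 -0.    1.57  2.52]
[[ 0.397 -0.872 -0.288  0.322]
 [-0.918 -0.378 -0.122 -0.542]
 [-0.003  0.313 -0.95   0.372]
 [ 0.     0.     0.     1.   ]]
```

```bash
python3 - <<'E'
from h import *
pi=np.pi; D=pi/180
movep([.545,-.30,.34],[pi,0,97.6*D]); hold(.15); snap('wrist','w1'); print(observe()['time_s'])
movep([.615,.13,.38],[pi,0,97.6*D]); hold(.15); _,_,K,T=snap('wrist','w2'); print(observe()['time_s'],K[0,0],T.round(3))
a=cv2.imread('pics/w1.png');b=cv2.imread('pics/w2.png')
cv2.imwrite('pics/w12.png',cv2.resize(np.vstack([a,b]),None,fx=.7,fy=.7,interpolation=cv2.INTER_AREA))
E
```

```text
1.8417
3.65 310.6398537694608 [[ 0.991  0.124  0.041  0.605]
 [ 0.131 -0.942 -0.31   0.208]
 [ 0.     0.313 -0.95   0.521]
 [ 0.     0.     0.     1.   ]]
```

View pics/w12.png

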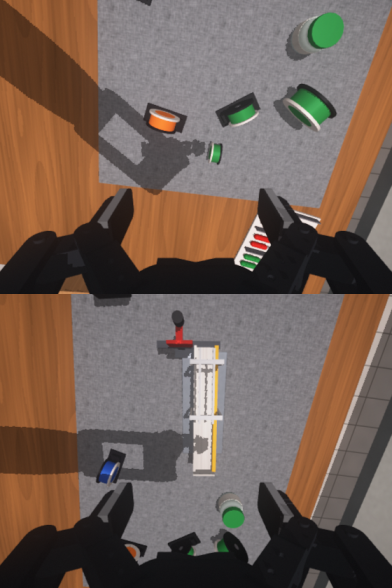

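The upper half shows orange at (163,121), green middle at (240,113), small at (217,152) and big at (310,105). The lower half shows the chute from high end (203,473) to gate (180,343) and the knob at (178,318). Now the precise fits.

```bash
python3 - <<'E'
from h import *
D=np.pi/180
def fit(f,box,zmin=.03,zmax=.2,h=None,smin=100):
    im,P=cloud(f); hsv=cv2.cvtColor(im,cv2.COLOR_RGB2HSV); u0,u1,v0,v1=box
    s=np.zeros(im.shape[:2],bool); s[v0:v1,u0:u1]=1; s&=(P[...,2]>zmin)&(P[...,2]<zmax)
    if h: s&=(hsv[...,0]>=h[0])&(hsv[...,0]<=h[1])&(hsv[...,1]>smin)
    return P[s]
def rep(n,q):
    r=cv2.minAreaRect((q[:,:2]*1000).astype(np.float32)); print(n,len(q),np.round(q.mean(0),4),'z5-95',np.percentile(q[:,2],[2,50,98]).round(4),np.round(r[0],1),np.round(r[1],1),round(r[2],1))
rep('or',fit('w1',(205,265,145,195))); rep('orc',fit('w1',(205,265,145,195),h=(3,20)))
rep('gr',fit('w1',(310,375,130,185))); rep('grc',fit('w1',(310,375,130,185),h=(40,85)))
y=fit('w2',(290,330,70,265),.04,.2,(20,35),130); rep('yel',y)
vx,vy,x0,y0=cv2.fitLine((y[:,:2]).astype(np.float32),cv2.DIST_HUBER,0,.01,.001).ravel(); psi=np.degrees(np.arctan2(-vx*np.sign(vy),abs(vy))); print('psi',psi,x0,y0)
a=psi*D; R=np.array([[np.cos(a),-np.sin(a)],[np.sin(a),np.cos(a)]])
# chute points in chute-aligned axes about yellow center
allp=fit('w2',(255,335,60,275),.035,.2); o=np.array([x0,y0])
L=np.c_[(allp[:,:2]-o)@R,allp[:,2]]; Ly=np.c_[(y[:,:2]-o)@R,y[:,2]]
print('yellow x',np.percentile(Ly[:,0],[2,50,98]),'y',Ly[:,1].min(),Ly[:,1].max(),'zslope',np.polyfit(Ly[:,1],Ly[:,2],1))
yc=np.median([Ly[:,1].min(),Ly[:,1].max()]); print('yc',yc)
# cross section in open portion
s=(L[:,1]-yc<-.03)&(L[:,1]-yc>-.115); h=L[s,2]+np.tan(10*D)*(L[s,1]-yc)
for b in np.arange(-.06,.02,.004):
    t=(L[s,0]>b)&(L[s,0]<b+.004)
    if t.sum()>5: print('x %.3f n%d h %s'%(b,t.sum(),np.percentile(h[t],[10,50,90]).round(4)))
k=fit('w2',(235,280,15,85),.06,.2); rep('knob+gate',k)
for n,v in (('t0',(160,182,198,216)),('w2',(235,280,15,60))):
    im,P=cloud(n); hs=im.max(-1); u0,u1,v0,v1=v; q=P[v0:v1,u0:u1][(hs[v0:v1,u0:u1]<75)&(P[v0:v1,u0:u1,2]>.09)]; rep('knobdark '+n,q)
    qq=q[q[:,2]>np.percentile(q[:,2],60)]; rep(' top',qq)
E
```

```text
or 1095 [ 0.4809 -0.3171  0.0572] z5-95 [0.0334 0.0601 0.0691] [ 479.7 -318.8] [31. 63.] 78.1
orc 675 [ 0.4806 -0.3175  0.0564] z5-95 [0.0338 0.0594 0.0649] [ 479.  -316.7] [27.1 56.1] 78.1
gr 1131 [ 0.6332 -0.2801  0.0573] z5-95 [0.0339 0.0603 0.0691] [ 635.4 -281. ] [63.4 30.7] 34.7
grc 553 [ 0.6338 -0.2816  0.0596] z5-95 [0.0459 0.0612 0.0677] [ 634.5 -280.4] [52.  22.2] 34.9
yel 579 [0.6564 0.1244 0.0856] z5-95 [0.0616 0.0879 0.1054] [653.3 133.6] [ 10.3 248.4] 6.9
psi 6.6857553 0.6564319 0.1243848
yellow x [-3.49441427e-03  9.23903454e-05  2.77903739e-03] y -0.1146912637919049 0.1336641535157506 zslope [-0.16488144  0.08560166]
yc 0.009486444861922842
x -0.044 n131 h [0.0816 0.0828 0.0841]
x -0.040 n150 h [0.0677 0.0698 0.0832]
x -0.036 n149 h [0.0674 0.0686 0.0696]
x -0.032 n152 h [0.0674 0.0686 0.0698]
x -0.028 n151 h [0.0673 0.0685 0.0699]
x -0.024 n152 h [0.0676 0.0686 0.0696]
x -0.020 n145 h [0.0674 0.0686 0.0699]
x -0.016 n155 h [0.0677 0.0685 0.0697]
x -0.012 n156 h [0.0677 0.0688 0.0699]
x -0.008 n138 h [0.0676 0.0685 0.0697]
x -0.004 n209 h [0.0688 0.0822 0.0836]
x 0.000 n161 h [0.0818 0.0829 0.0839]
x 0.004 n13 h [0.0819 0.0824 0.0832]
knob+gate 880 [0.5706 0.2637 0.1119] z5-95 [0.0638 0.1056 0.1404] [577.5 265.3] [48.  52.8] 83.6
knobdark t0 50 [0.5648 0.2797 0.1323] z5-95 [0.1028 0.1372 0.1435] [565.  281.5] [15.7 14.7] 65.0
 top 20 [0.5658 0.2814 0.1411] z5-95 [0.1385 0.1409 0.1439] [565.7 281.5] [15.6 11. ] 2.1
knobdark w2 308 [0.5679 0.2799 0.1353] z5-95 [0.111  0.1389 0.1407] [567.2 281.3] [16.4 17.7] 22.5
 top 123 [0.5678 0.2812 0.1399] z5-95 [0.1392 0.1397 0.1412] [568.1 281.7] [15.4 16.5] 5.8
```

```bash
cat >> h.py <<'E'
pi=np.pi; D=pi/180
PSI=6.9*D; R2=np.array([[np.cos(PSI),-np.sin(PSI)],[np.sin(PSI),np.cos(PSI)]])
CO=np.array([.6564,.1244])+R2@np.array([-.0205,.0095])   # chute origin
def chute(x,y,z): return [*(CO+R2@np.array([x,y])),z]
def unch(p): return R2.T@(np.array(p[:2])-CO)
YC=PSI+pi/2
E
python3 - <<'E'
from h import *
k=np.array([.568,.2815]); print('chute O',CO,'knob local',unch(k))
gripper_to(.05,25)
movep([*k,.19],[pi,0,YC]); move_l([*k,.113],feed=.1,max_force=10)
gripper_to(0.0,25); o=observe(); print(o['opening'],o['grasp_force'],unch(o['eef_pos']),o['ft_force'])
l=unch(k)
r=move_l(chute(.010,l[1],.113),feed=.04,max_force=12); o=observe(); print(r,unch(o['eef_pos']),o['ft_force'],o['time_s'])
gripper_to(.05); p=o['eef_pos']; 
print(unch(observe()['eef_pos']))
move_l([p[0],p[1],.20],feed=.2)
movep(chute(0,.03,.36),[pi,0,YC]); hold(.1); snap('wrist','w3'); print(observe()['time_s'])
a=cv2.imread('pics/w3.png')[:300]; cv2.imwrite('pics/w3v.png',a)
E
```

```text
chute O [0.63490717 0.13136839] knob local [-0.04838625  0.15708227]
0.01657659626677159 24.871666431427002 [-0.04796179  0.1572621 ] [-0.93032427  0.06904587  4.13159373]
True [-0.00161382  0.15724033] [-3.64933991 -1.03293471  6.82810759] 7.4667
[-0.00193112  0.15722606]
9.45
```

View pics/w3v.png

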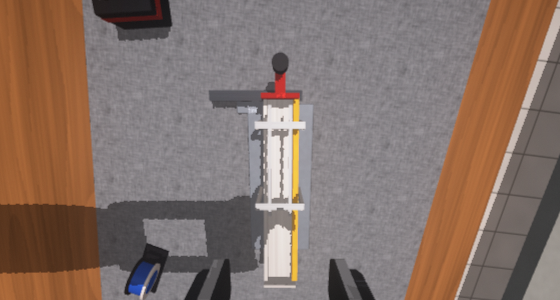

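The gate plate spans the channel, with red at (263–302, 96) and the knob at (280,62). I'll push once more, harder, to be sure it is on its stop, and then take the orange spool.

```bash
python3 - <<'E'
from h import *
im,P=cloud('w3'); L=(P[...,:2]-CO)@R2; 
s=(L[...,1]<-.02)&(L[...,1]>-.11)&(abs(L[...,0])<.03)&(P[...,2]>.05)
h=P[...,2]+np.tan(10*D)*L[...,1]
for lo,hi in ((-.115,-.07),(-.06,-.02)):
    t=s&(L[...,1]>lo)&(L[...,1]<hi); w=t&(h>.077); x=L[...,0]
    print('walls inner', np.percentile(x[w&(x<0)],[2,50,98]),np.percentile(x[w&(x>0)],[2,50,98]),'floor',np.percentile(x[t&(h<.073)],[.5,99.5]),np.median(h[t&(h<.073)]))
k=chute(-.001,.1572,.113)
movep([*k[:2],.18],[pi,0,YC]); move_l(k,feed=.1,max_force=10); gripper_to(0.0,40)
r=move_l(chute(.009,.1572,.113),feed=.03,max_force=25); o=observe(); print(r,unch(o['eef_pos']),o['ft_force'])
gripper_to(.05); p=observe()['eef_pos']; move_l([p[0],p[1],.22],feed=.25)
# orange
a=(78.3+90)*D
movep([.4795,-.3175,.17],[pi,0,a]); gripper_to(.06); hold(.1); snap('wrist','w4'); print(observe()['time_s'])
E
```

```text
walls inner [-0.02297436 -0.02014064 -0.01857121] [0.01698632 0.02104686 0.02425577] floor [-0.0178279   0.01611113] 0.06856575450914915
walls inner [-0.02276489 -0.01996898 -0.01840763] [0.01785723 0.02075347 0.02371752] floor [-0.01766627  0.01705676] 0.0686463336004692
True [-0.00168008  0.15739391] [-3.95250171 -1.5449844   8.34324324]
15.4417
```

View pics/w4.png

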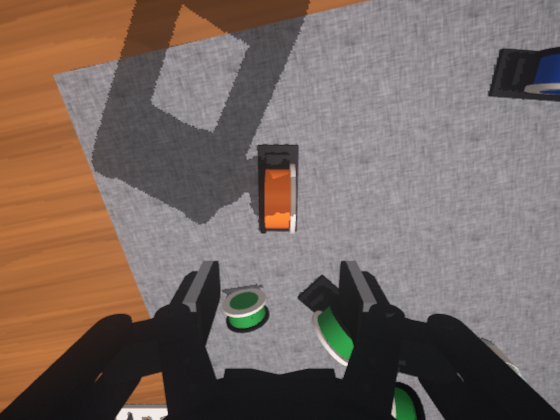

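```bash
cat >> h.py <<'E'
def pick(x,y,yaw):
    move_l([x,y,.026],feed=.12,max_force=15); gripper_to(.0,40); o=observe()
    print('grip',o['opening'],o['grasp_force'],o['eef_pos']); move_l([x,y,.24],feed=.25)
def load(name):
    z=.0686+.075*np.tan(10*D)+.0325-.012
    movep(chute(-.0003,-.075,z+.10),[pi,0,YC]); print('held',observe()['opening'])
    move_l(chute(-.0003,-.075,z+.025),feed=.15); hold(.2); snap('scene',name)
    r=move_l(chute(-.0003,-.075,z-.003),feed=.04,max_force=4); o=observe(); print('down',r,o['eef_pos'][2]-z,unch(o['eef_pos']),o['ft_force'],o['time_s'])
E
python3 - <<'E'
from h import *
pick(.4795,-.3175,(78.3+90)*D); load('s1')
a=cv2.imread('pics/s1.png')[200:340,210:370]; b=get_image('scene')[0][200:340,210:370,::-1]
cv2.imwrite('pics/s1v.png',cv2.resize(np.hstack([a,b]),None,fx=2.5,fy=2.5,interpolation=2))
E
```

```text
grip 0.02944845010331212 41.2883985042572 [ 0.47996192 -0.31780679  0.02676465]
held 0.029649894547384224
down True 0.001427931512550662 [-0.00064972 -0.07489913] [-0.45239837  0.71542998  4.90023674] 21.3333
```

View pics/s1v.png

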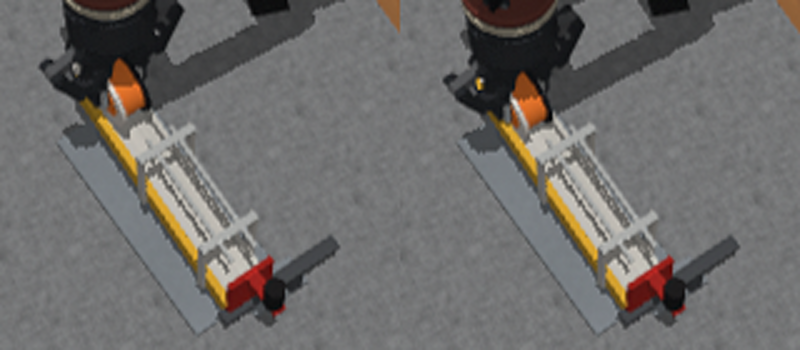

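Orange is inside the channel at (120–130,100) with the white flange toward the yellow wall, resting on the floor. I'll release it and then go to green.

```bash
python3 - <<'E'
from h import *
gripper_to(.06); hold(.3); p=observe()['eef_pos']; move_l([p[0],p[1],.25],feed=.25)
movep([.634,-.281,.17],[pi,0,(-55.2+90)*D]); hold(.1); snap('wrist','w5'); s=snap('scene','s2')[0][200:340,210:370,::-1]; print(observe()['time_s'])
a=cv2.imread('pics/w5.png')
cv2.imwrite('pics/s2v.png',np.vstack([a[:350],cv2.resize(s,(286,250),interpolation=2)@np.eye(3) if 0 else np.pad(cv2.resize(s,(286,250),interpolation=2),((0,0),(0,274),(0,0)))]))
E
```

```text
24.325
```

View pics/s2v.png

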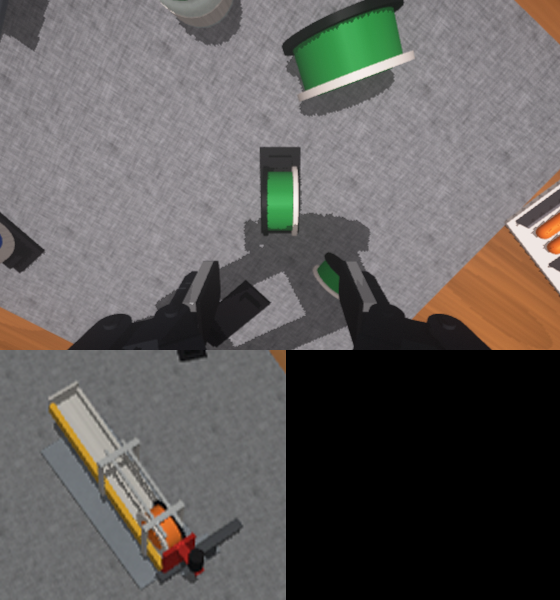

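Orange has rolled down to the gate, at (163,525) in the lower inset. Green (middle) is centred between the fingers at (281,200). I'll pick and load it.

```bash
python3 - <<'E'
from h import *
pick(.634,-.281,0); load('s3')
gripper_to(.06); hold(.3); p=observe()['eef_pos']; move_l([p[0],p[1],.25],feed=.25)
movep(chute(0,-.06,.40),[pi,0,YC]); hold(.5); snap('wrist','w6'); s=snap('scene','s4')[0][200:340,210:370,::-1]; print(observe()['time_s'])
a=cv2.imread('pics/w6.png')[:300,150:400]
cv2.imwrite('pics/s4v.png',np.hstack([cv2.resize(a,None,fx=1.6,fy=1.6),np.pad(cv2.resize(s,(390,340),interpolation=2),((0,140),(0,0),(0,0)))]))
E
```

```text
grip 0.02976158377144663 40.64870774745941 [ 0.63454205 -0.28128343  0.02690724]
held 0.02966983530530137
down True 0.0018157046452094566 [-0.00056774 -0.07485377] [-0.21682363 -0.03171858  2.7507542 ] 29.8
32.4833
```

View pics/s4v.png

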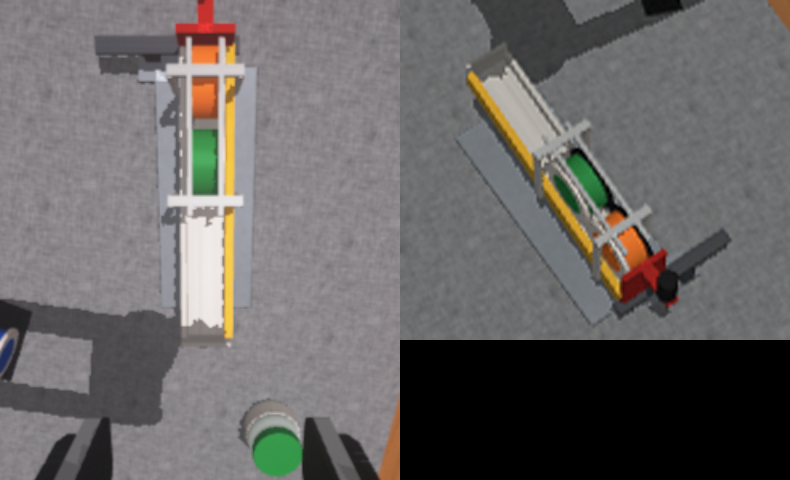

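Both spools are under the roof, orange at (205,85) against the gate and green at (205,160) touching it. The black flanges are on the robot side, so the white ones face the yellow wall.

```bash
python3 -c "
from plant import *
print(job_done(),observe()['time_s'])"
```

```text
the job is handed in; nothing more can be done
the job is handed in; nothing more can be done
```

The gate is shut against its stop; the orange spool rests at the gate with the green one behind it, white flanges facing the yellow side, and the job was handed in at about 32.5 s.

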